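# Set up the fold-down plate ledge of a breakfast station

## Robot

A 7-joint arm with a two-finger parallel gripper is mounted at the origin on the work surface. World frame = base frame: x ahead of the robot, y to its left, z up, the work surface at z = 0. Lengths are in m, angles in rad, forces in N, time in s.
With the tool pointing down it reaches from about 0.4 to 0.925 m from the base axis. Payload 4.1 kg.
Tool frame: the origin (TCP) lies at the very end of the fingers, on their centre line; the grasp point (between the pads) lies 19 mm behind it; x points along the fingers, y is the direction in which the jaws open and shut, and the axes are right-handed (so a half turn about x gives the same grasp; the last joint's range is limited). The gripper opens to 85 mm and grips with 20 to 120 N. Pads are 22 mm wide; open, the fingers measure 114 mm over their backs; the gripper's body (76 mm by 85 mm) begins 54 mm behind the grasp point. The pads swing forward as they close: fully open they stand 13 mm farther back than shut.
Start: joints at [-1.225, 0.398, 0.045, 1.537, -0.019, 1.207, -0.051], TCP at [0.28, 0.587, 0.231] pointing down, gripper open.
Joint ranges: [-2.82, 2.82], [-0.49, 2.23], [-1.37, 1.46], [0, 2.46], [-1.36, 4.5], [0.23, 2], [-2.94, 2.94]. Speed limits (rad/s): [2.57, 2.57, 3.14, 3.14, 3.14, 3.14, 3.14].

## Interface

Orientations are given as a 3x3 rotation matrix whose columns are the frame's x, y, z axes.
In Python, from plant import observe, snapshot, get_calibration, hand_in gives the robot as it stands.
- The arm moves only by the tool drive_tool, never from a script. Its argument "targets" is a list of rows, each a list of 5 numbers: the opening, from 0 (shut) to 1 (fully open), then the shift along the tool's x, y, z in m, then the turn about the tool's x in rad. In form: [[gripper, dx, dy, dz, spin], ...]. A call has exactly 10 rows; each row shifts and turns the commanded pose from where the row before left it, along the tool's axes as they then stand; what a row does not reach is not made up. A row lasts 1/10 s, in which the tool goes at most 50 mm and 8.59 degrees, less where a joint would pass 70% of its speed; a pose out of reach is approached as far as the arm can. A call with a gripper value outside its range is refused whole. The fingers move at their own pace and stop on an object; "newtons" is the grip in N (left out, the last holds). Time passes only in rows, so rows that do not move let the fingers close, or fill a call up. It gives the time, the measured TCP pose, the force and the opening at its end, in the units of the state.
- observe(): the state, without advancing time (a new reading comes with each control period).
- snapshot(name): name is "scene" or "top"; returns (picture, depth): 400x640x3 uint8, red, green, blue; 400x640 float32, m along the optical axis (not along the pixel's ray), 0 where there is no reading.
- get_calibration(name): a dict with "vfov" (degrees; the focal length in pixels is half the picture's height over the tangent of half this angle, whatever the lens; pixels are square), "cx", "cy" (the principal point, pixels), "world_from_camera" (4x4, takes a point from camera to world coordinates). Camera axes: x right, y down, z forward; pixel columns grow to the right and rows downward; lengths in m; the calibration is good to about 2 mm. A picture is of the moment at which its call begins. get_calibration takes no time and is no camera call.
- hand_in(): hands the job in, once; it reports no verdict.
The state is a dict: "time": time; "joint_pos": joint angles; "qvel": joint speeds; "effort": joint torques, N m; "ee_pos": TCP position; "orientation": TCP orientation; "wrist_force": force on the tool from outside, world axes, zero at the start; "torque": the same for the moment, N m; "gripper_width": finger opening in m.
Only numpy, scipy, OpenCV 4.12 (cv2) and the standard library are available. Lean on these libraries where they do the work, as an engineer would, in place of code of your own. Each camera call takes 0.05 s, during which the arm holds its last target.

## Task

Make the breakfast station's plate ledge ready for guests: first pull both slide-out supports fully out, while the front flap is still up, and then lower the flap gently, without letting it drop, until it lies level on them. Let go and leave the mug, jar and syrup bottle standing where they are.

Things in the scene. Friction and masses are not known exactly. Their poses are not given: they have to be found in the camera images.
- station: Fixed stainless counter-top station, 300 mm wide (y), 200 mm deep, 210 mm tall, holding plates. Origin on the counter straight below the flap's hinge line, mid-width; x points from front to back (away from the side on which the flap opens), y to the left seen from the robot, z up. The supports and the flap's swing follow its yaw. At yaw 0 its front faces the robot.
- support_left (a joint): Left of two wooden slide-out supports under the flap, at station y = +105 mm. Value in m: 0 in, 0.085 fully out at its stop; slides to the station's -x, takes about 3 N, stays where left; starts 0 to 35 mm out. The flap rests on its inner bar, 24 mm wide, top 90 mm above the counter; pushed in, this bar is flush with the front and only a lower pull sticks out.
- support_right (a joint): Right of two wooden slide-out supports under the flap, at station y = -105 mm. Value in m: 0 in, 0.085 fully out at its stop; slides to the station's -x, takes about 3 N, stays where left; starts 0 to 35 mm out. The flap rests on its inner bar, 24 mm wide, top 90 mm above the counter; pushed in, this bar is flush with the front and only a lower pull sticks out.
- support_left_pull (a point): Grip point of the left support's pull: centre of a level bar 22 x 22 mm, 56 mm above the counter, sticking out 80 mm and ending in a plate 36 mm wide, 34 mm tall, whose inner face is 18 mm in front of this point. Pinch across station y from above; 50 mm is free on each side. At value 0 it lies 54 mm in front of the hinge line, so a wide hand comes near the upright flap.
- support_right_pull (a point): Grip point of the right support's pull: centre of a level bar 22 x 22 mm, 56 mm above the counter, sticking out 80 mm and ending in a plate 36 mm wide, 34 mm tall, whose inner face is 18 mm in front of this point. Pinch across station y from above; 50 mm is free on each side. At value 0 it lies 54 mm in front of the hinge line, so a wide hand comes near the upright flap.
- flap (a joint): White drop-front flap, 264 mm wide, 12 mm thick, free edge 130 mm from the hinge, 0.35 kg. Value in rad: 0 closed (its start, leaning 0.25 rad back beyond upright), 1.82 level and pointing to the station's -x, up to 2.15 drooping. Light hinge friction (0.08 N m): past upright it falls if not held. With no support out it sinks below level.
- flap_hinge (a point): Point on the hinge line at mid-width, 96 mm above the counter; the hinge axis is the station's y. The hinge line lies in the mid-plane of the flap.
- flap_grip (a point): Centre of the flap's black grip: a barrel 28 mm in diameter, 32 mm long (along station y) on a stem 20 mm wide, out from the middle of the free edge, 45 mm from it. At joint value q it lies 0.175 m x (sin(0.25 - q) along station x, cos(0.25 - q) up) from flap_hinge. Pinched by its flat ends (across station y) it turns between the pads, so the hand may stay pointing down all the way.
- mug: White mug, 80 mm wide, 90 mm tall, beside the station: leave alone. Origin at the centre of its underside.
- syrup: Amber syrup bottle, 62 mm in diameter, 170 mm tall, beside the station: leave alone. Origin at the centre of its underside.
- jar: Glass jar with a steel lid, 68 mm in diameter, 85 mm tall, beside the station: leave alone. Origin at the centre of its underside.

How it is judged:
On the way:
1. both supports are fully out while the flap is still up (value of joint each of support_left, support_right above 0.075 m and value of joint flap below 0.5 rad), for 0.2 s.
At the end, for the whole second after the job is handed in: Both supports are out to within 10 mm of their stop (more than 75 of 85 mm), and the flap lies at rest on them, level to within 0.06 rad (value of joint each of support_left, support_right above 0.075 m and value of joint flap between 1.76 and 1.88 rad and velocity of joint flap between -0.1 and 0.1 rad/s); the robot touches nothing.
It fails at once if the flap is lowered (past 0.6 rad) before both supports are out (value of joint flap above 0.6 rad and not (value of joint each of support_left, support_right above 0.075 m)).
It fails at once if the flap falls or is slammed (faster than 3 rad/s) (velocity of joint flap above 3 rad/s).
It fails at once if the mug, bottle or jar is displaced by more than 30 mm or tipped over (distance of any of mug, syrup, jar from where it was at the start of the episode above 0.03 m or angle between any of mug, syrup, jar's own z axis and vertical above 0.4 rad).
It also fails if it takes over 64 s, if anything falls off the work surface, if the arm or the gripper's body presses on something with over 40 N, if the wrist force passes 120 N, or if a joint passes its speed limit or range.

## Working session

There is one attempt and no reset: what is moved stays moved. The work goes in short steps, Python scripts to look and compute and a tool call to move; the robot and the scene stay as the last step left them, time stands still between calls to the robot, and variables do not carry over. Pictures are saved under pics/ and viewed, and the job is handed in when it is done.

Besides the shell and the picture viewer there is one more tool, called after "Request:" in YAML: its name, and indented under it one key for each argument. drive_tool: Moves the arm, as the interface text tells. Its arguments: {"type":"object","properties":{"targets":{"type":"array"},"newtons":{"type":"number"}},"required":["targets"]}

```bash
mkdir -p pics
python3 - <<'E'
from plant import *
import cv2,numpy as np
s=observe();print(s)
for n in("scene","top"):
    p,d=snapshot(n);cv2.imwrite(f"pics/{n}0.png",p[:,:,::-1]);np.save(f"pics/{n}0.npy",d);c=get_calibration(n);print(n,c)
E
```

```text
{'time': 0.0, 'joint_pos': array([-1.22497656,  0.39919764,  0.04505382,  1.53788125, -0.01869551,
        1.20691874, -0.0507187 ]), 'qvel': array([-3.08916249e-04,  1.36303180e-03, -1.98226744e-04,  7.41801108e-04,
       -1.10404538e-03, -1.90716040e-04,  6.85586860e-05]), 'effort': array([-9.78452954e-04, -4.75124574e+01,  1.36382461e+00, -2.54230303e+01,
        1.13987588e-02,  9.44628438e-03,  4.68930281e-06]), 'ee_pos': array([0.27940883, 0.58617115, 0.23025969]), 'orientation': array([[-7.16514338e-04,  4.30225366e-01,  9.02721231e-01],
       [-1.84944681e-03,  9.02719349e-01, -4.30225937e-01],
       [-9.99998033e-01, -1.97779795e-03,  1.48867574e-04]]), 'wrist_force': array([0.36171265, 0.61732205, 0.78350826]), 'torque': array([-0.00580391, -0.00164524, -0.04942897]), 'gripper_width': 0.08503006798265653}
scene {'vfov': 53.97402608056216, 'cx': 315.6763972652724, 'cy': 201.09044801075015, 'world_from_camera': array([[-0.73378825,  0.51262272, -0.44583937,  1.01665542],
       [ 0.67933595,  0.54632056, -0.48993521,  0.51979351],
       [-0.0075807 , -0.66238341, -0.74912666,  0.90547477],
       [ 0.        ,  0.        ,  0.        ,  1.        ]])}
top {'vfov': 50.5458785702736, 'cx': 325.3362316103306, 'cy': 207.17461398172878, 'world_from_camera': array([[-0.02016915, -0.98533114,  0.16945725,  0.41895254],
       [-0.99973993,  0.02168056,  0.00707332,  0.03469897],
       [-0.01064349, -0.16927051, -0.98551216,  1.18369246],
       [ 0.        ,  0.        ,  0.        ,  1.        ]])}
```

View pics/scene0.png

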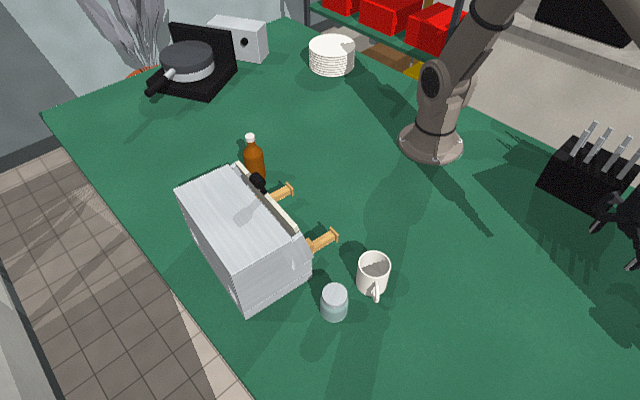

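View pics/top0.png

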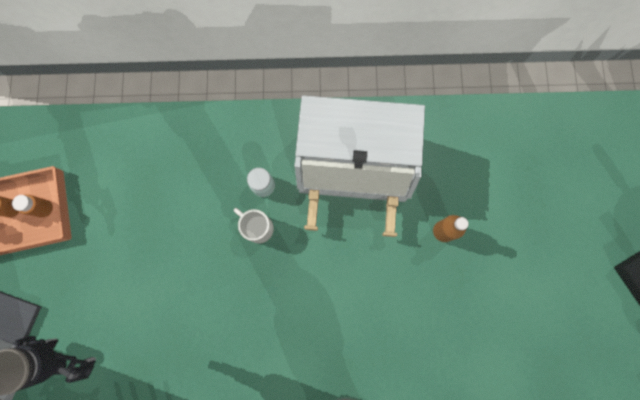

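The top view shows the station at (298–424, 98–200), grip at (360,158), pulls ending at (311,228) and (390,234), mug at (255,227), jar at (261,182) and syrup at (450,228). Next I measure these.

```bash
cat > h.py <<'E'
from plant import *
import cv2,numpy as np
def ray(c,uv):
    f=200/np.tan(np.radians(c["vfov"]/2));uv=np.atleast_2d(uv).astype(float)
    T=c["world_from_camera"];d=np.c_[(uv[:,0]-c["cx"])/f,(uv[:,1]-c["cy"])/f,np.ones(len(uv))]
    return T[:3,3],d@T[:3,:3].T
def onz(c,uv,z):
    o,d=ray(c,uv);return o+d*((z-o[2])/d[:,2])[:,None]
def cloud(c,d):
    v,u=np.mgrid[:400,:640];o,r=ray(c,np.c_[u.ravel(),v.ravel()])
    return (o+r*d.reshape(-1,1)).reshape(400,640,3)
E
python3 - <<'E'
from h import *
c=get_calibration("top");p=cv2.imread("pics/top0.png");d=np.load("pics/top0.npy");P=cloud(c,d)
hsv=cv2.cvtColor(p,cv2.COLOR_BGR2HSV)
m=cv2.inRange(hsv,(10,70,120),(28,255,255));m[:, :280]=0;m[:,425:]=0
n,l,st,ce=cv2.connectedComponentsWithStats(m)
for i in range(1,n):
    if st[i,4]<40: continue
    ys,xs=np.where(l==i);Q=P[ys,xs];print(st[i],ce[i])
    a=[(v,xs[ys==v].min(),xs[ys==v].max(),np.round(np.median(P[v,xs[ys==v],2]),3)) for v in range(ys.min(),ys.max()+1)]
    print(a)
# station top
z=P[:,:,2];m=(z>.2)&(z<.22)&(P[:,:,0]>.5);m[:,:280]=0;m[:,440:]=0
cn=max(cv2.findContours(m.astype(np.uint8),0,2)[0],key=cv2.contourArea)
print("top rect",cv2.minAreaRect(P[cn[:,0,1],cn[:,0,0],:2].astype(np.float32)*1000), P[m].mean(0))
# black grip
m=(hsv[:,:,2]<60)&(np.abs(np.arange(640)-360)<20)[None]&((np.arange(400)>140)&(np.arange(400)<180))[:,None]
ys,xs=np.where(m);print("grip px",xs.min(),xs.max(),ys.min(),ys.max(),"P",np.median(P[m],0),P[m].max(0),P[m].min(0))
big=cv2.resize(p[90:250,230:480],(750,480),interpolation=cv2.INTER_CUBIC);cv2.imwrite("pics/top0z.png",big)
for nm,(lo,hi,zt) in dict(syrup=((430,470,.17)),mug=((235,275,.09)),jar=((245,277,.085))).items():
    sub=P[160:250,lo:hi].reshape(-1,3);s=sub[(sub[:,2]>.03)&(sub[:,2]<.2)];print(nm,s.mean(0),s.min(0),s.max(0))
E
```

```text
[305 190  14  40 321] [312.37694704 209.92523364]
[(190, np.int64(310), np.int64(313), np.float64(0.09)), (191, np.int64(310), np.int64(317), np.float64(0.091)), (192, np.int64(310), np.int64(317), np.float64(0.091)), (193, np.int64(310), np.int64(317), np.float64(0.089)), (194, np.int64(309), np.int64(318), np.float64(0.091)), (195, np.int64(309), np.int64(318), np.float64(0.09)), (196, np.int64(310), np.int64(318), np.float64(0.091)), (197, np.int64(310), np.int64(318), np.float64(0.09)), (198, np.int64(310), np.int64(317), np.float64(0.09)), (199, np.int64(310), np.int64(317), np.float64(0.086)), (200, np.int64(310), np.int64(317), np.float64(0.069)), (201, np.int64(310), np.int64(317), np.float64(0.067)), (202, np.int64(310), np.int64(316), np.float64(0.068)), (203, np.int64(310), np.int64(316), np.float64(0.068)), (204, np.int64(310), np.int64(316), np.float64(0.068)), (205, np.int64(310), np.int64(316), np.float64(0.067)), (206, np.int64(310), np.int64(316), np.float64(0.066)), (207, np.int64(309), np.int64(316), np.float64(0.068)), (208, np.int64(309), np.int64(316), np.float6
[... 3344 characters left out ...]
p.float64(0.073)), (235, np.int64(387), np.int64(395), np.float64(0.073))]
top rect ((759.2410888671875, -45.04078674316406), (300.7067565917969, 180.2847137451172), 84.18104553222656) [ 0.76427634 -0.04623177  0.21088045]
grip px 360 360 165 165 P [ 0.6765901  -0.03980184  0.24430193] [ 0.6765901  -0.03980184  0.24430193] [ 0.6765901  -0.03980184  0.24430193]
syrup [ 0.54181136 -0.27376501  0.11448241] [ 0.51557926 -0.31054357  0.03013371] [ 0.57685253 -0.25384405  0.17533878]
mug [0.63234048 0.22481329 0.07409372] [0.52437898 0.18635811 0.03017409] [0.7184578  0.28566128 0.09476191]
jar [0.6422721  0.21770582 0.07412669] [0.52437898 0.18635811 0.03017409] [0.7184578  0.26480098 0.09476191]
```

View pics/top0z.png

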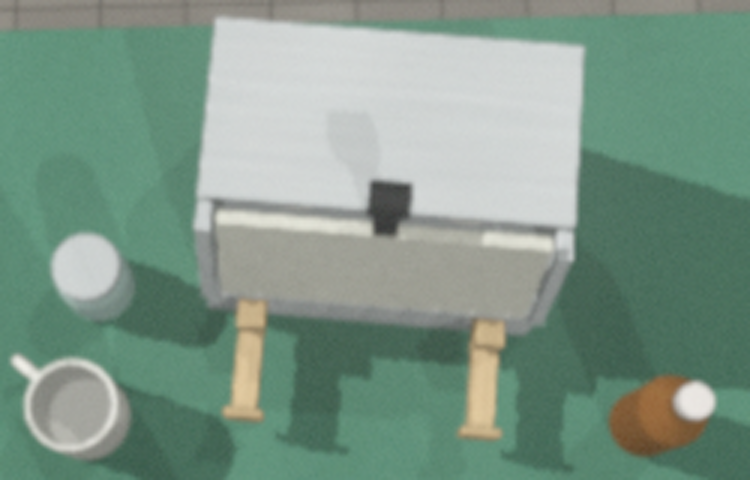

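Run:
```python
from h import *
c=get_calibration("top");p=cv2.imread("pics/top0.png");d=np.load("pics/top0.npy");P=cloud(c,d)
hsv=cv2.cvtColor(p,cv2.COLOR_BGR2HSV)
m=cv2.inRange(hsv,(10,70,120),(28,255,255))
cs={}
for n,(r0,r1,pr,x0,x1) in dict(L=(203,224,226,300,322),R=(209,231,233,378,402)).items():
    pts=[]
    for v in range(r0,r1):
        xs=np.where(m[v,x0:x1])[0]+x0;pts.append(((xs.min()+xs.max())/2,v))
    W=onz(c,pts,.067);vx,vy,_,_=cv2.fitLine(W[:,:2].astype(np.float32),2,0,.01,.01).ravel()
    # plate top front edge/ back edge
    xs=[np.where(m[v,x0:x1])[0].mean()+x0 for v in (pr,pr+1)]
    cs[n]=W[:,:2].mean(0);print(n,"mid bar",cs[n],"dir yaw",np.arctan2(vy,vx),"plate top back edge",onz(c,(xs[0],pr-.5),.073),"front",onz(c,(xs[0],pr+2.7),.073))
    b=[(v,) for v in ()]
# station top edges
z=P[:,:,2];mm=((z>.2)&(z<.222)&(P[:,:,0]>.5)).astype(np.uint8);mm[:,:280]=0;mm[:,440:]=0;mm=cv2.morphologyEx(mm,cv2.MORPH_OPEN,np.ones((5,5)))
cn=max(cv2.findContours(mm,0,2)[0],key=cv2.contourArea);r=cv2.minAreaRect(onz(c,cn[:,0],.21)[:,:2].astype(np.float32)*1000);print(r,cv2.boxPoints(r))
# grip
g=(hsv[:,:,2]<110);g[:135]=0;g[185:]=0;g[:,:340]=0;g[:,380:]=0
ys,xs=np.where(g);
for v in range(145,172): 
    q=np.where(g[v])[0]
    if len(q): print(v,q.min(),q.max(),np.round(np.median(P[v,q],0),3))
```

```text
L mid bar [0.59600437 0.07817643] dir yaw -0.10336358 plate top back edge [[0.56171382 0.08417012 0.073     ]] front [[0.55321094 0.08428951 0.073     ]]
R mid bar [ 0.57399417 -0.12895403] dir yaw -0.12198029 plate top back edge [[ 0.53870572 -0.12331937  0.073     ]] front [[ 0.53027302 -0.12293484  0.073     ]]
((769.53564453125, -46.28608703613281), (299.7177734375, 157.94775390625), 83.90211486816406) [[ 675.0895  -186.90785]
 [ 832.14355 -203.68623]
 [ 863.9818    94.33568]
 [ 706.92773  111.11406]]
151 354 362 [ 0.7   -0.034  0.276]
152 354 366 [ 0.697 -0.038  0.278]
153 354 366 [ 0.694 -0.038  0.279]
154 354 366 [ 0.692 -0.038  0.279]
155 354 366 [ 0.69  -0.038  0.28 ]
156 353 366 [ 0.687 -0.037  0.28 ]
157 353 365 [ 0.685 -0.036  0.279]
158 353 365 [ 0.684 -0.035  0.276]
159 353 365 [ 0.682 -0.033  0.276]
160 352 365 [ 0.68  -0.035  0.274]
161 352 365 [ 0.679 -0.035  0.27 ]
162 354 365 [ 0.677 -0.037  0.268]
163 354 363 [ 0.68  -0.036  0.248]
164 355 362 [ 0.679 -0.036  0.245]
165 355 362 [ 0.678 -0.037  0.241]
166 355 361 [ 0.677 -0.036  0.235]
167 355 361 [ 0.676 -0.036  0.23 ]
```

Yaw is about -0.106 and the hinge is near (0.646,-0.032). The pull grip points are about L (0.580,0.081) and R (0.556,-0.128), each about 25 mm out. With the tool aligned, its z is station +x and its y is station y. I'll move toward the left pull.

Request:
drive_tool:
  targets:
    - [0.65,0,0,0,-0.113]
    - [0.65,0,0,0,-0.113]
    - [0.65,0,0,0,-0.113]
    - [0.65,0,-0.037,0.028,0]
    - [0.65,0,-0.037,0.028,0]
    - [0.65,0,-0.037,0.028,0]
    - [0.65,0,-0.037,0.028,0]
    - [0.65,0,-0.037,0.028,0]
    - [0.65,0,-0.037,0.028,0]
    - [0.65,0,-0.037,0.028,0]
  newtons: 50

```text
time: 1.1
ee_pos: [0.4477, 0.3066, 0.2311]
orientation: [[-0.0, 0.105, 0.994], [-0.0, 0.994, -0.105], [-1.0, -0.0, -0.0]]
wrist_force: [-0.1, 0.0, -0.5]
gripper_width: 0.0553
```

Request:
drive_tool:
  targets:
    - [0.65,0,-0.035,0.026,0]
    - [0.65,0,-0.035,0.026,0]
    - [0.65,0,-0.035,0.026,0]
    - [0.65,0,-0.035,0.026,0]
    - [0.65,0,-0.035,0.026,0]
    - [0.65,0,-0.035,0.025,0]
    - [0.65,0.03,0,0,0]
    - [0.65,0.03,0,0,0]
    - [0.65,0.03,0,0,0]
    - [0.65,0.01,0,0,0]

```text
time: 2.1
ee_pos: [0.5765, 0.0829, 0.1278]
orientation: [[-0.007, 0.106, 0.994], [-0.001, 0.994, -0.106], [-1.0, -0.002, -0.006]]
wrist_force: [-1.2, -0.1, -0.2]
gripper_width: 0.0554
```

Run:
```python
from h import *
print(observe()["ee_pos"])
for n in("scene","top"):
    p,d=snapshot(n)
    a=p[60:340,150:450] if n=="scene" else p[90:250,230:480]
    cv2.imwrite(f"pics/{n}1.png",cv2.resize(a,None,fx=2.1 if n=="scene" else 3,fy=2.1 if n=="scene" else 3)[:,:,::-1])
```

```text
[0.57647941 0.08291005 0.12775517]
```

View pics/scene1.png

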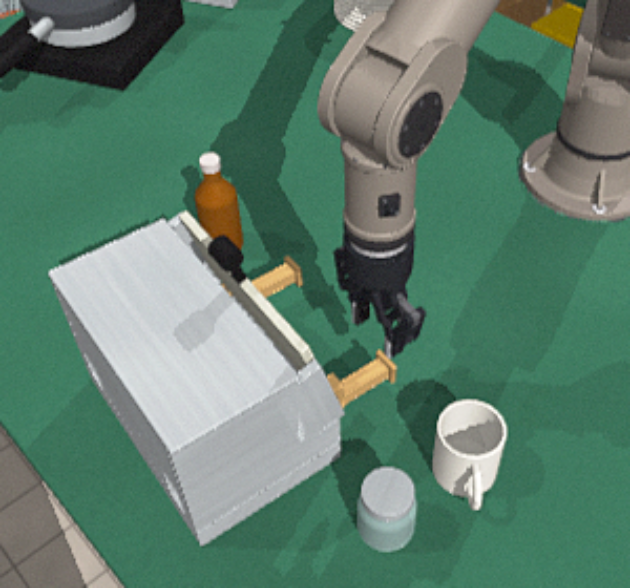

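The scene view shows the open hand above the left pull, with the plate end at (385,365) in the crop, and clear of the mug and flap. I'll descend and close.

Request:
drive_tool:
  targets:
    - [0.65,0.015,-0.001,0.003,0]
    - [0.65,0.02,-0.001,0.003,0]
    - [0.65,0.02,0,0,0]
    - [0.65,0.018,0,0,0]
    - [0.65,0.012,0,0,0]
    - [0.65,0.005,0,0,0]
    - [0,0,0,0,0]
    - [0,0,0,0,0]
    - [0,0,0,0,0]
    - [0,0,0,0,0]

```text
time: 3.2
ee_pos: [0.5859, 0.0796, 0.0425]
orientation: [[0.002, 0.107, 0.994], [-0.001, 0.994, -0.107], [-1.0, -0.001, 0.002]]
wrist_force: [-0.7, -2.5, 4.0]
gripper_width: 0.0212
```

Gripped at 21 mm. I'll pull along tool -z.

Request:
drive_tool:
  targets:
    - [0,0,0,-0.006,0]
    - [0,0,0,-0.008,0]
    - [0,0,0,-0.009,0]
    - [0,0,0,-0.009,0]
    - [0,0,0,-0.009,0]
    - [0,0,0,-0.008,0]
    - [0,0,0,-0.006,0]
    - [0,0,0,-0.004,0]
    - [0,0,0,0,0]
    - [0,0,0,0,0]

```text
time: 4.2
ee_pos: [0.5277, 0.086, 0.0425]
orientation: [[0.004, 0.106, 0.994], [-0.0, 0.994, -0.106], [-1.0, -0.0, 0.004]]
wrist_force: [3.0, -5.5, 5.5]
gripper_width: 0.0209
```

Request:
drive_tool:
  targets:
    - [0,0,0,-0.002,0]
    - [0,0,0,-0.001,0]
    - [0,0,0,-0.001,0]
    - [0,0,0,-0.001,0]
    - [0,0,0,0,0]
    - [0,0,0,0,0]
    - [0,0,0,0,0]
    - [0,0,0,0,0]
    - [0,0,0,0,0]
    - [0,0,0,0,0]

```text
time: 5.2
ee_pos: [0.5278, 0.086, 0.0426]
orientation: [[0.014, 0.107, 0.994], [-0.001, 0.994, -0.107], [-1.0, 0.001, 0.014]]
wrist_force: [14.3, -6.6, -7.9]
gripper_width: 0.021
```

Left support is at its stop: force rose to 14 N with no motion. Release, lift and go to the right one.

Request:
drive_tool:
  targets:
    - [0,0,0,0.004,0]
    - [0.65,0,0,0,0]
    - [0.65,0,0,0,0]
    - [0.65,0,0,0,0]
    - [0.65,-0.02,0,0,0]
    - [0.65,-0.03,0,0,0]
    - [0.65,-0.03,0,0,0]
    - [0.65,-0.01,-0.02,0.005,0]
    - [0.65,0,-0.035,0.009,0]
    - [0.65,0,-0.035,0.009,0]

```text
time: 6.2
ee_pos: [0.5385, -0.0042, 0.1317]
orientation: [[0.001, 0.102, 0.995], [0.001, 0.995, -0.102], [-1.0, 0.001, 0.0]]
wrist_force: [0.5, -0.3, 0.2]
gripper_width: 0.0556
```

Request:
drive_tool:
  targets:
    - [0.65,0,-0.035,0.009,0]
    - [0.65,0,-0.035,0.009,0]
    - [0.65,0,-0.035,0.009,0]
    - [0.65,0,-0.015,0.004,0]
    - [0.65,0,0,0,0]
    - [0.65,0,0,0,0]
    - [0.65,0,0,0,0]
    - [0.65,0,0,0,0]
    - [0.65,0,0,0,0]
    - [0.65,0,0,0,0]

```text
time: 7.2
ee_pos: [0.5569, -0.1266, 0.1313]
orientation: [[0.0, 0.104, 0.995], [0.0, 0.995, -0.104], [-1.0, 0.0, 0.0]]
wrist_force: [-0.5, -0.5, -0.5]
gripper_width: 0.0557
```

Run:
```python
from h import *
print(observe()["ee_pos"])
for n in("scene","top"):
    p,d=snapshot(n);np.save(f"pics/{n}2.npy",d);cv2.imwrite(f"pics/{n}2f.png",p[:,:,::-1])
    a=p[60:340,150:450] if n=="scene" else p[90:250,230:480]
    cv2.imwrite(f"pics/{n}2.png",cv2.resize(a,None,fx=2 if n=="scene" else 3,fy=2 if n=="scene" else 3)[:,:,::-1])
```

```text
[ 0.55690952 -0.12664229  0.13133411]
```

View pics/scene2.png

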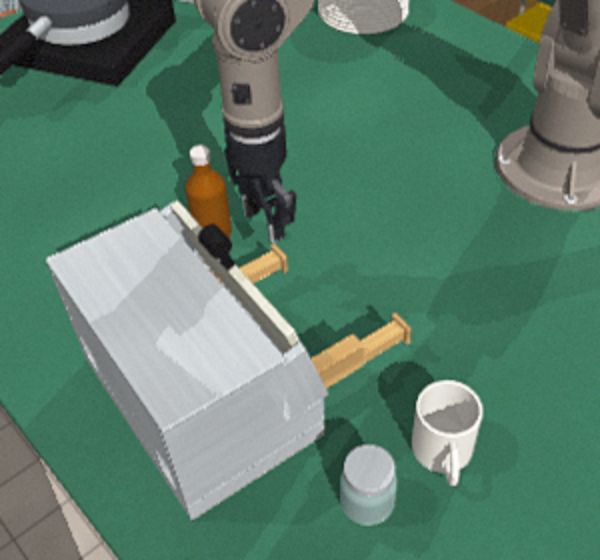

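View pics/top2.png

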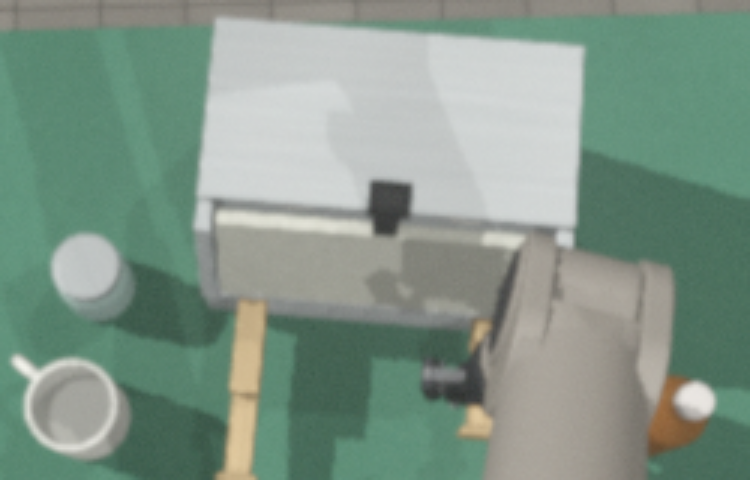

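The left support is now fully out. The hand is above the right pull (scene crop (270,235)) and clear of the syrup bottle. Descend and grip.

Request:
drive_tool:
  targets:
    - [0.65,0.015,-0.001,0.002,0]
    - [0.65,0.02,0,0,0]
    - [0.65,0.02,0,0,0]
    - [0.65,0.018,0,0,0]
    - [0.65,0.012,0,0,0]
    - [0.65,0.004,0,0,0]
    - [0,0,0,0,0]
    - [0,0,0,0,0]
    - [0,0,0,0,0]
    - [0,0,0,0,0]

```text
time: 8.3
ee_pos: [0.5596, -0.1289, 0.0432]
orientation: [[0.002, 0.106, 0.994], [-0.0, 0.994, -0.106], [-1.0, 0.0, 0.002]]
wrist_force: [1.2, -0.3, 1.5]
gripper_width: 0.021
```

Request:
drive_tool:
  targets:
    - [0,0,0,-0.006,0]
    - [0,0,0,-0.008,0]
    - [0,0,0,-0.009,0]
    - [0,0,0,-0.009,0]
    - [0,0,0,-0.009,0]
    - [0,0,0,-0.008,0]
    - [0,0,0,-0.005,0]
    - [0,0,0,-0.003,0]
    - [0,0,0,0,0]
    - [0,0,0,0,0]

```text
time: 9.3
ee_pos: [0.5015, -0.1225, 0.0431]
orientation: [[0.0, 0.106, 0.994], [0.001, 0.994, -0.106], [-1.0, 0.001, 0.0]]
wrist_force: [1.1, 1.0, 9.2]
gripper_width: 0.0215
```

Request:
drive_tool:
  targets:
    - [0,0,0,-0.002,0]
    - [0,0,0,-0.001,0]
    - [0,0,0,-0.001,0]
    - [0,0,0,-0.001,0]
    - [0,0,0,0,0]
    - [0,0,0,0,0]
    - [0,0,0,0,0]
    - [0,0,0,0,0]
    - [0,0,0,0,0]
    - [0,0,0,0,0]

```text
time: 10.3
ee_pos: [0.5002, -0.1223, 0.0432]
orientation: [[0.007, 0.105, 0.994], [-0.001, 0.994, -0.105], [-1.0, -0.0, 0.007]]
wrist_force: [9.0, -1.2, -1.4]
gripper_width: 0.0213
```

The right support is at its stop too (moved 59 mm, then 9 N). Release, lift straight up and check.

Request:
drive_tool:
  targets:
    - [0,0,0,0.003,0]
    - [0.65,0,0,0,0]
    - [0.65,0,0,0,0]
    - [0.65,0,0,0,0]
    - [0.65,-0.03,0,0,0]
    - [0.65,-0.045,0,0,0]
    - [0.65,-0.045,0,0,0]
    - [0.65,-0.045,0,0,0]
    - [0.7,-0.045,0,0,0]
    - [0.7,-0.045,0,0,0]

```text
time: 11.3
ee_pos: [0.4987, -0.1223, 0.2985]
orientation: [[-0.002, 0.106, 0.994], [0.0, 0.994, -0.106], [-1.0, 0.0, -0.002]]
wrist_force: [1.0, 1.1, -0.1]
gripper_width: 0.0595
```

Request:
drive_tool:
  targets:
    - [0.7,-0.045,0,0,0]
    - [0.7,-0.02,0,0,0]
    - [0.7,0,0,0,0]
    - [0.7,0,0,0,0]
    - [0.7,0,0,0,0]
    - [0.7,0,0,0,0]
    - [0.7,0,0,0,0]
    - [0.7,0,0,0,0]
    - [0.7,0,0,0,0]
    - [0.7,0,0,0,0]

```text
time: 12.3
ee_pos: [0.5001, -0.1225, 0.3622]
orientation: [[0.0, 0.106, 0.994], [0.0, 0.994, -0.106], [-1.0, 0.0, -0.0]]
wrist_force: [-0.0, 0.5, 0.9]
gripper_width: 0.0598
```

Run:
```python
from h import *
print(observe()["ee_pos"])
for n in("scene","top"):
    p,d=snapshot(n);np.save(f"pics/{n}3.npy",d);cv2.imwrite(f"pics/{n}3f.png",p[:,:,::-1])
    a=p[60:340,150:450] if n=="scene" else p[90:250,230:480]
    cv2.imwrite(f"pics/{n}3.png",cv2.resize(a,None,fx=2 if n=="scene" else 3,fy=2 if n=="scene" else 3)[:,:,::-1])
    c=get_calibration(n);h=p.max(2)
    if n=="scene": print("scene black rows"); g=(h<70); g[:160]=0;g[200:]=0;g[:,:240]=0;g[:,275:]=0
    else: g=(h<110); g[:149]=0;g[163:]=0;g[:,:348]=0;g[:,372:]=0
    ys,xs=np.where(g);print(n,xs.min(),xs.max(),ys.min(),ys.max(),len(xs))
c=get_calibration("top")
print("barrel centre from silhouette:",onz(c,[(359.5,155.5),(359.5,156.5),(359.5,157)],.2656))
p=cv2.imread("pics/top3f.png");m=cv2.inRange(cv2.cvtColor(p,cv2.COLOR_BGR2HSV),(10,70,120),(28,255,255))
for x0,x1 in((295,325),(375,405)):
    ys,xs=np.where(m[190:290,x0:x1]);print("pull end",onz(c,(xs[ys>ys.max()-2].mean()+x0,ys.max()+190+.5),.073))
```

```text
[ 0.50005675 -0.12245368  0.36223656]
scene black rows
scene 243 273 160 194 235
top 352 366 151 162 158
barrel centre from silhouette: [[ 0.69277147 -0.03774032  0.2656    ]
 [ 0.69044788 -0.03766172  0.2656    ]
 [ 0.6892868  -0.03762245  0.2656    ]]
pull end [[0.49329841 0.08718611 0.073     ]]
pull end [[ 0.47343594 -0.1183663   0.073     ]]
```

View pics/top3.png

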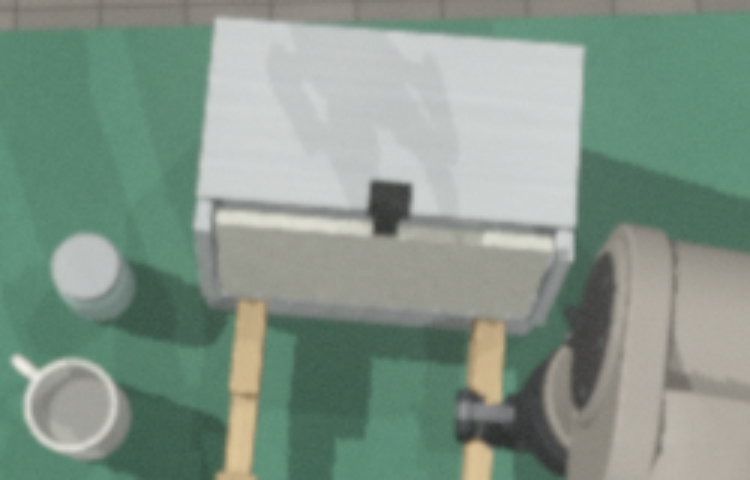

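View pics/scene3.png

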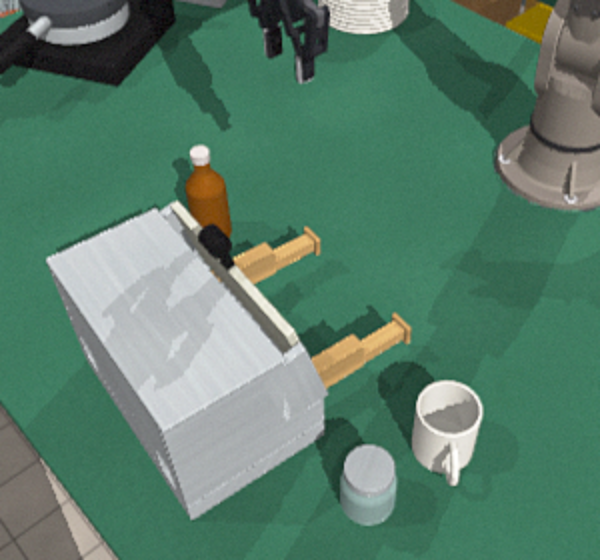

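Both supports are out: the plate ends are 164 and 162 mm in front of the hinge, against about 165 expected. The flap is still up and the barrel is at about (0.690,-0.0375,0.266). I'll move above it.

Request:
drive_tool:
  targets:
    - [0.7,0,0.018,0.03,0]
    - [0.7,0,0.022,0.038,0]
    - [0.7,0,0.022,0.038,0]
    - [0.7,0,0.022,0.038,0]
    - [0.7,0,0.014,0.024,0]
    - [0.7,0,0.007,0.012,0]
    - [0.7,0,0,0,0]
    - [0.7,0,0,0,0]
    - [0.7,0.03,0,0,0]
    - [0.7,0.02,0,0,0]

```text
time: 13.4
ee_pos: [0.6889, -0.0384, 0.3122]
orientation: [[0.0, 0.107, 0.994], [-0.0, 0.994, -0.107], [-1.0, -0.0, 0.0]]
wrist_force: [0.8, -0.0, -0.8]
gripper_width: 0.0598
```

Run:
```python
from h import *
print(observe()["ee_pos"])
n="scene";p,d=snapshot(n);cv2.imwrite(f"pics/{n}4.png",cv2.resize(p[60:260,150:400],None,fx=3,fy=3)[:,:,::-1])
```

```text
[ 0.68891835 -0.03838786  0.31216879]
```

View pics/scene4.png

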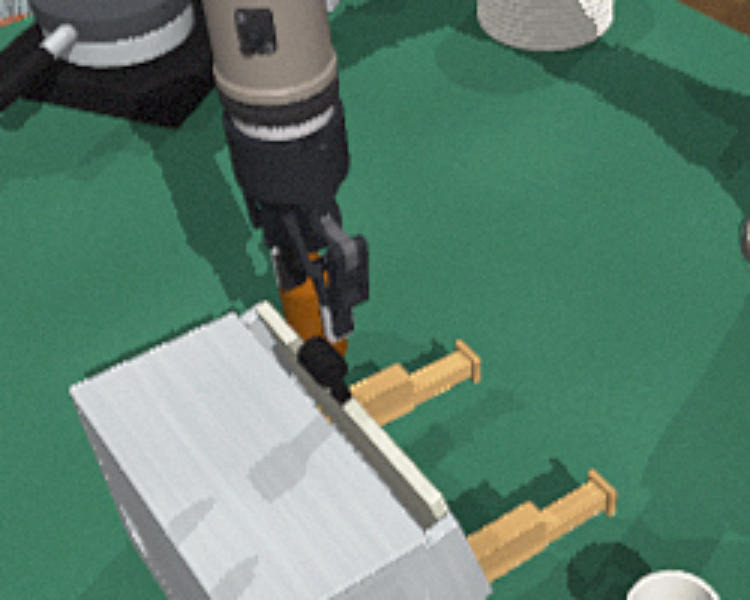

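The hand is straight above the barrel (crop (322,362)). Descend and pinch.

Request:
drive_tool:
  targets:
    - [0.7,0.02,0,0.001,0]
    - [0.7,0.02,0,0,0]
    - [0.7,0.015,0,0,0]
    - [0.7,0.008,0,0,0]
    - [0.7,0.003,0,0,0]
    - [0,0,0,0,0]
    - [0,0,0,0,0]
    - [0,0,0,0,0]
    - [0,0,0,0,0]
    - [0,0,0,0,0]
  newtons: 35

```text
time: 14.45
ee_pos: [0.6916, -0.0377, 0.2476]
orientation: [[0.002, 0.106, 0.994], [-0.001, 0.994, -0.106], [-1.0, -0.0, 0.002]]
wrist_force: [-1.3, -1.7, 4.0]
gripper_width: 0.0315
```

Run:
```python
from h import *
s=observe();print(s["ee_pos"],s["gripper_width"],s["wrist_force"])
n="scene";p,d=snapshot(n);cv2.imwrite(f"pics/{n}5.png",cv2.resize(p[60:260,150:400],None,fx=3,fy=3)[:,:,::-1])
# lowering path from q=0 in station x / z
N=34;u=np.linspace(0,1,N+1);q=1.82*(u*u*(3-2*u))
X=.175*np.sin(.25-q);Z=.175*np.cos(.25-q)
for k in range(N): print(k+1,round(q[k+1],3),"dx %.1f dz %.1f"%(-(Z[k+1]-Z[k])*1e3,(X[k+1]-X[k])*1e3))
```

```text
[ 0.69160554 -0.03774411  0.24756312] 0.03150056733811447 [-1.2837323  -1.6702997   4.03069458]
1 0.005 dx -0.2 dz -0.8
2 0.018 dx -0.6 dz -2.3
3 0.04 dx -0.8 dz -3.7
4 0.07 dx -1.0 dz -5.1
5 0.107 dx -1.0 dz -6.4
6 0.15 dx -0.9 dz -7.6
7 0.2 dx -0.7 dz -8.7
8 0.255 dx -0.2 dz -9.7
9 0.315 dx 0.4 dz -10.5
10 0.38 dx 1.1 dz -11.3
11 0.448 dx 2.0 dz -11.8
12 0.52 dx 2.9 dz -12.2
13 0.595 dx 4.0 dz -12.4
14 0.672 dx 5.0 dz -12.5
15 0.75 dx 6.1 dz -12.3
16 0.83 dx 7.2 dz -12.0
17 0.91 dx 8.2 dz -11.4
18 0.99 dx 9.0 dz -10.7
19 1.07 dx 9.8 dz -9.9
20 1.148 dx 10.4 dz -9.0
21 1.225 dx 10.8 dz -8.0
22 1.3 dx 11.1 dz -6.9
23 1.372 dx 11.1 dz -5.9
24 1.44 dx 11.0 dz -4.8
25 1.505 dx 10.6 dz -3.9
26 1.565 dx 10.1 dz -3.0
27 1.62 dx 9.4 dz -2.2
28 1.67 dx 8.6 dz -1.5
29 1.713 dx 7.6 dz -1.0
30 1.75 dx 6.4 dz -0.6
31 1.78 dx 5.2 dz -0.3
32 1.802 dx 3.8 dz -0.1
33 1.815 dx 2.4 dz -0.0
34 1.82 dx 0.8 dz -0.0
```

View pics/scene5.png

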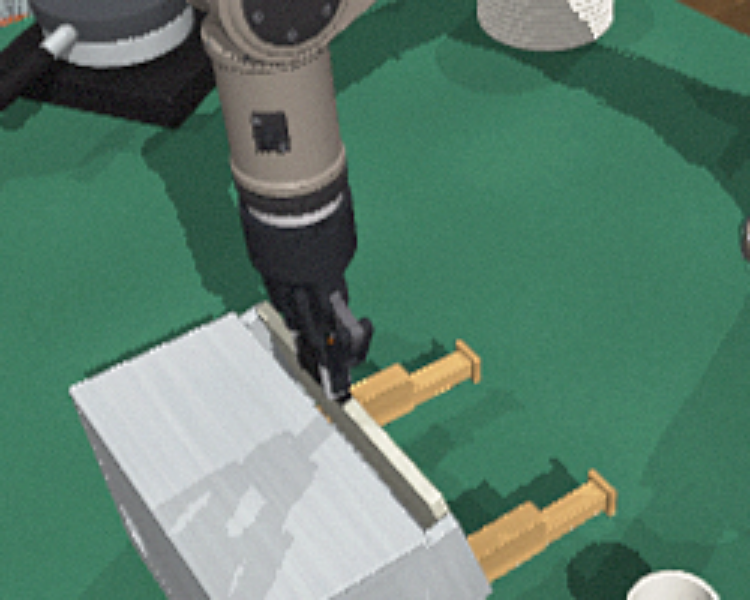

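Pinched at 31.5 mm with low forces. I'll start lowering along the arc.

Request:
drive_tool:
  targets:
    - [0,0,0,-0.001,0]
    - [0,-0.001,0,-0.002,0]
    - [0,-0.001,0,-0.004,0]
    - [0,-0.001,0,-0.005,0]
    - [0,-0.001,0,-0.006,0]
    - [0,-0.001,0,-0.008,0]
    - [0,0,0,-0.009,0]
    - [0,0,0,-0.01,0]
    - [0,0,0,-0.01,0]
    - [0,0.001,0,-0.011,0]

```text
time: 15.5
ee_pos: [0.6243, -0.0303, 0.2504]
orientation: [[-0.0, 0.106, 0.994], [-0.0, 0.994, -0.106], [-1.0, -0.0, -0.0]]
wrist_force: [1.7, -3.5, 2.7]
gripper_width: 0.0315
```

Request:
drive_tool:
  targets:
    - [0,0.002,0,-0.012,0]
    - [0,0.003,0,-0.012,0]
    - [0,0.004,0,-0.012,0]
    - [0,0.005,0,-0.012,0]
    - [0,0.006,0,-0.012,0]
    - [0,0.007,0,-0.012,0]
    - [0,0.008,0,-0.011,0]
    - [0,0.009,0,-0.011,0]
    - [0,0.01,0,-0.01,0]
    - [0,0.01,0,-0.009,0]

```text
time: 16.5
ee_pos: [0.5103, -0.0177, 0.1849]
orientation: [[-0.004, 0.105, 0.994], [0.0, 0.994, -0.105], [-1.0, 0.0, -0.004]]
wrist_force: [1.4, -3.8, 0.6]
gripper_width: 0.0318
```

Request:
drive_tool:
  targets:
    - [0,0.011,0,-0.008,0]
    - [0,0.011,0,-0.007,0]
    - [0,0.011,0,-0.006,0]
    - [0,0.011,0,-0.005,0]
    - [0,0.01,0,-0.003,0]
    - [0,0.01,0,-0.002,0]
    - [0,0.009,0,-0.002,0]
    - [0,0.008,0,-0.001,0]
    - [0,0.007,0,-0.001,0]
    - [0,0.006,0,0,0]

```text
time: 17.5
ee_pos: [0.474, -0.0137, 0.0899]
orientation: [[-0.009, 0.105, 0.994], [0.001, 0.994, -0.105], [-1.0, 0.0, -0.009]]
wrist_force: [-8.4, -0.6, 2.1]
gripper_width: 0.0314
```

Request:
drive_tool:
  targets:
    - [0,0.004,0,-0.001,0]
    - [0,0.003,0,0,0]
    - [0,0.002,0,0,0]
    - [0,0.001,0,0,0]
    - [0,0.001,0,0,0]
    - [0,0.001,0,0,0]
    - [0,0,0,0,0]
    - [0,0,0,0,0]
    - [0,0,0,0,0]
    - [0,0,0,0,0]

```text
time: 18.5
ee_pos: [0.4736, -0.0137, 0.0783]
orientation: [[-0.008, 0.106, 0.994], [0.001, 0.994, -0.106], [-1.0, 0.0, -0.008]]
wrist_force: [-7.0, 0.3, 1.2]
gripper_width: 0.0314
```

Run:
```python
from h import *
s=observe();print(s["ee_pos"],s["gripper_width"],s["wrist_force"])
n="scene";p,d=snapshot(n);cv2.imwrite(f"pics/{n}6.png",cv2.resize(p[60:260,150:400],None,fx=3,fy=3)[:,:,::-1])
P=cloud(get_calibration(n),d);np.save("pics/P6.npy",P)
# flap surface in station coords
yaw=-.106;h=np.array([.647,-.033]);ex=np.array([np.cos(yaw),np.sin(yaw)]);ey=np.array([-ex[1],ex[0]])
r=P[:,:,:2]-h;X=r@ex;Y=r@ey;Z=P[:,:,2]
m=(d>0)&(X<-.02)&(X>-.125)&(abs(Y)>.06)&(abs(Y)<.125)&(Z>.08)&(Z<.15)
a=np.polyfit(X[m],Z[m],1);print(m.sum(),a,"q≈",1.82+np.arctan(a[0]),"z at hinge",a[1])
```

```text
[ 0.47356763 -0.01367327  0.07828099] 0.03143098846080111 [-6.98177644  0.29336082  1.20000347]
1446 [-0.04512135  0.10189279] q≈ 1.774909236852772 z at hinge 0.1018927940985649
```

View pics/scene6.png

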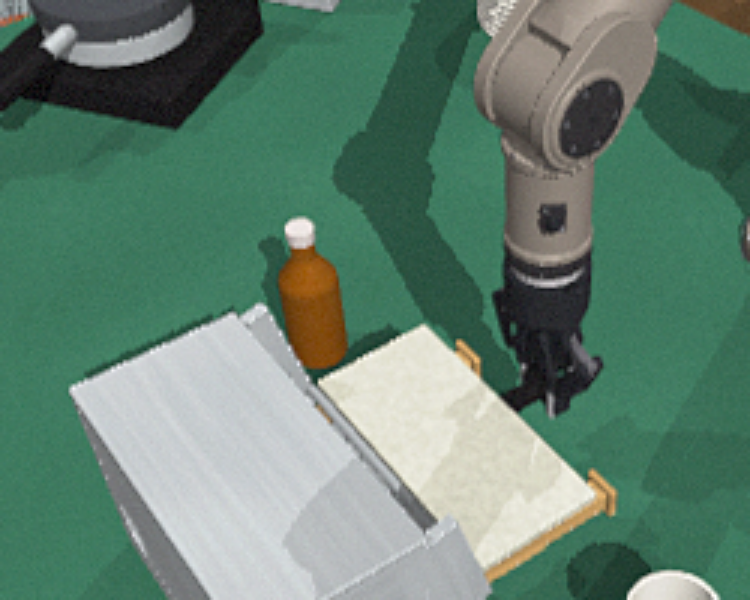

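The flap is nearly level (about 0.045 rad to go) and there is no contact force yet. I'll lower further in mm steps and watch the vertical force.

Request:
drive_tool:
  targets:
    - [0,0.001,0,-0.001,0]
    - [0,0.001,0,0,0]
    - [0,0.001,0,0,0]
    - [0,0.001,0,0,0]
    - [0,0,0,0,0]
    - [0,0,0,0,0]
    - [0,0,0,0,0]
    - [0,0,0,0,0]
    - [0,0,0,0,0]
    - [0,0,0,0,0]

```text
time: 19.55
ee_pos: [0.4736, -0.0137, 0.0746]
orientation: [[-0.006, 0.106, 0.994], [0.001, 0.994, -0.106], [-1.0, 0.0, -0.006]]
wrist_force: [-4.8, 0.5, 1.8]
gripper_width: 0.0317
```

Request:
drive_tool:
  targets:
    - [0,0.001,0,-0.001,0]
    - [0,0.001,0,0,0]
    - [0,0.001,0,0,0]
    - [0,0,0,0,0]
    - [0,0,0,0,0]
    - [0,0,0,0,0]
    - [0,0,0,0,0]
    - [0,0,0,0,0]
    - [0,0,0,0,0]
    - [0,0,0,0,0]

```text
time: 20.55
ee_pos: [0.4737, -0.0137, 0.0723]
orientation: [[-0.003, 0.105, 0.994], [0.001, 0.994, -0.105], [-1.0, 0.0, -0.003]]
wrist_force: [-4.5, 0.1, 1.5]
gripper_width: 0.0313
```

```bash
cat > q.py <<'E'
from h import *
s=observe();print(s["time"],s["ee_pos"],s["gripper_width"],s["wrist_force"])
yaw=-.106;h=np.array([.647,-.033]);ex=np.array([np.cos(yaw),np.sin(yaw)]);ey=np.array([-ex[1],ex[0]])
for n in("scene","top"):
    p,d=snapshot(n);P=cloud(get_calibration(n),d);cv2.imwrite(f"pics/{n}_{s['time']:.1f}.png",cv2.resize(p[60:340,150:450] if n=="scene" else p[90:290,230:480],None,fx=2,fy=2)[:,:,::-1])
    r=P[:,:,:2]-h;X=r@ex;Y=r@ey;Z=P[:,:,2]
    m=(d>0)&(X<-.02)&(X>-.125)&(Y>.05)&(Y<.125)&(Z>.08)&(Z<.13)
    a=np.polyfit(X[m],Z[m],1);print(n,m.sum(),"q≈",1.82+np.arctan(a[0]),"z hinge",a[1])
E
python3 q.py
```

```text
20.55 [ 0.47369529 -0.01366576  0.07232035] 0.03127350274129547 [-4.50336739  0.13734977  1.46503089]
scene 917 q≈ 1.8096017736669967 z hinge 0.10190210958952764
top 1159 q≈ 1.8093495815067466 z hinge 0.10243556048740393
```

Request:
drive_tool:
  targets:
    - [0,0.001,0,0,0]
    - [0,0,0,0,0]
    - [0,0.001,0,0,0]
    - [0,0,0,0,0]
    - [0,0.001,0,0,0]
    - [0,0,0,0,0]
    - [0,0,0,0,0]
    - [0,0,0,0,0]
    - [0,0,0,0,0]
    - [0,0,0,0,0]

```text
time: 21.65
ee_pos: [0.4738, -0.0137, 0.0704]
orientation: [[-0.004, 0.106, 0.994], [0.001, 0.994, -0.106], [-1.0, 0.001, -0.004]]
wrist_force: [-8.0, 0.4, 10.6]
gripper_width: 0.0314
```

Vertical force rose to 10.6 N, so the flap rests on the supports. Release and lift straight up.

Request:
drive_tool:
  targets:
    - [0,-0.001,0,-0.001,0]
    - [0,0,0,0,0]
    - [0.7,0,0,0,0]
    - [0.7,0,0,0,0]
    - [0.7,0,0,0,0]
    - [0.7,0,0,0,0]
    - [0.7,0,0,0,0]
    - [0.7,-0.01,0,0,0]
    - [0.7,-0.02,0,0,0]
    - [0.7,-0.03,0,0,0]

```text
time: 22.65
ee_pos: [0.4732, -0.0142, 0.1314]
orientation: [[-0.003, 0.106, 0.994], [-0.001, 0.994, -0.106], [-1.0, -0.001, -0.003]]
wrist_force: [0.4, -0.1, 0.1]
gripper_width: 0.0598
```

Request:
drive_tool:
  targets:
    - [0.7,-0.04,0,0,0]
    - [0.7,-0.04,0,0,0]
    - [0.7,-0.04,0,0,0]
    - [0.7,-0.03,0,0,0]
    - [0.7,-0.02,0,0,0]
    - [0.7,0,0,0,0]
    - [0.7,0,0,0,0]
    - [0.7,0,0,0,0]
    - [0.7,0,0,0,0]
    - [0.7,0,0,0,0]

```text
time: 23.65
ee_pos: [0.4738, -0.0141, 0.3003]
orientation: [[-0.002, 0.106, 0.994], [-0.0, 0.994, -0.106], [-1.0, -0.001, -0.002]]
wrist_force: [0.1, -1.1, -0.1]
gripper_width: 0.0595
```

```bash
python3 q.py; ls -t pics|head -2
```

```text
23.65 [ 0.47381372 -0.01413718  0.3003447 ] 0.05948154852566232 [ 0.0693026  -1.05511372 -0.0901213 ]
scene 920 q≈ 1.818124612128801 z hinge 0.10177942632600925
top 1130 q≈ 1.8261079168671777 z hinge 0.10295987328237391
top_23.6.png
scene_23.6.png
```

View pics/scene_23.6.png

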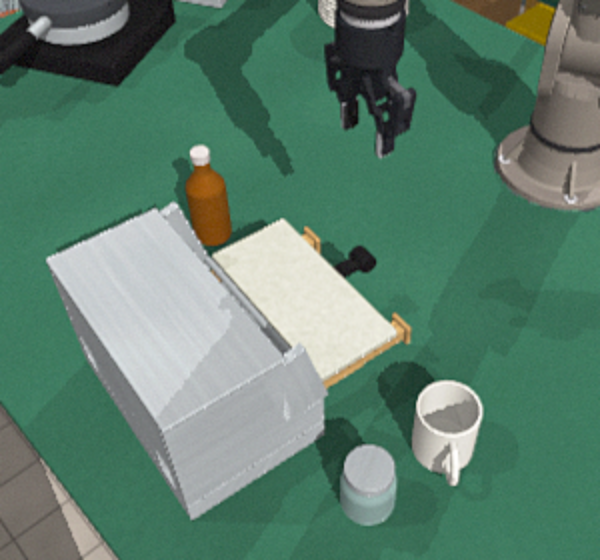

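View pics/top_23.6.png

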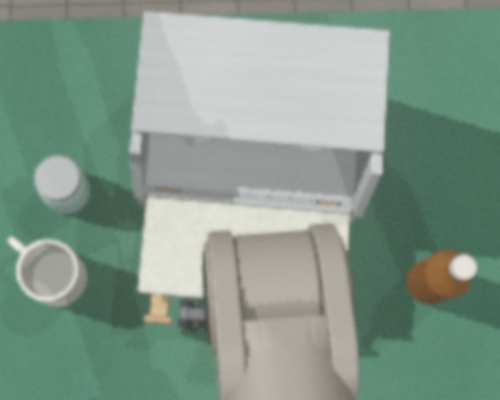

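The flap lies level with both pull plates visible beyond it (scene (312,240) and (402,328)). The hand is clear, and the mug, jar and bottle are unmoved. Handing in.

```bash
python3 -c "
from plant import *
print(hand_in())"
```

```text
the job is handed in; nothing more can be done
None
```

I pulled both supports out to their stops while the flap was still up. Then I lowered the flap by its grip along the arc until it rested on them, let go and lifted the hand clear. I handed in at about 24 s of the 64 s; the hand-in gave no verdict.

- **Supports:** before lowering, the pull ends measured 164 mm (left) and 162 mm (right) in front of the hinge, against about 165 mm expected at full stop. I did not re-measure them after lowering, but both pull plates still show beyond the flap.
- **Flap:** after release it measured 1.818 rad from the scene camera and 1.826 rad from the top camera, against 1.82 for level. I took one reading per camera, so I did not measure its speed at rest.
- **Hand:** force readings with the hand clear were about 1 N or less, so it touches nothing.
- **Mug, jar and bottle:** they look upright and unmoved in the last pictures; I checked this by eye only.

None of the checks failed. The two cameras disagreed by only 0.008 rad.

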